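# Thread a ballast ring down a cranked storage rod

### The arm

A 6-joint arm with a two-finger parallel gripper is mounted at the origin on a cart in front of the work surface, level with it; the furniture and walls round the work are solid. World frame = base frame: x ahead of the robot, y to its left, z up, the work surface at z = 0. Lengths are in m, angles in rad, forces in N, time in s.
With the tool pointing down it reaches from about 0.3 to 0.825 m from the base axis. Payload 5.4 kg.
Tool frame: the origin (TCP) lies at the very end of the fingers, on their centre line; the grasp point (between the pads) lies 19 mm behind it; z points along the fingers, x is the direction in which the jaws open and shut, and the axes are right-handed (so a half turn about z gives the same grasp; the last joint's range is limited). The gripper opens to 92 mm and grips with 3 to 60 N. Pads are 20 mm wide; open, the fingers measure 128 mm over their backs; the gripper's body (75 mm by 189 mm) begins 69 mm behind the grasp point.
Start: joints at [-1.363, 0.158, 1.597, -0, 1.386, -0.21], TCP at [0.233, -0.526, 0.19] pointing down, gripper open.
Joint ranges: [-2.91, 2.91], [-0.94, 2.29], [0.18, 2.7], [-1.29, 4.43], [0.17, 2.64], [-3, 3]. Speed limits (rad/s): [2.57, 2.57, 3.14, 3.14, 3.14, 3.14].

### API

Orientations are given as a rotation vector (axis times angle).
In Python, from workcell import bot gives the robot as it stands. Calls block until the motion is done:
- bot.goto(position, orientation): joint-space move of the TCP to a pose.
- bot.line_to(position, rot=None, max_speed=0.15): straight line of the TCP; rot=None keeps the orientation; max_speed is the mean speed in m/s.
- bot.set_joints(angles): joint-space move.
- bot.set_gripper(opening, newtons=None): opening from 0.0 (shut) to 1.0 (fully open); newtons is the grip in N (None keeps the last); returns when the fingers have stopped.
- bot.hold(seconds).
- bot.inverse_kinematics(position, orientation): joint angles nearest the present ones, or None.
- bot.read_camera(name): name is "scene" or "top" or "wrist"; returns a dict with "pixels" (400x640x3 uint8, blue, green, red), "fx", "fy", "cx", "cy" (pixels), "R" (3x3) and "t" (3): a world point X has camera coordinates R X + t. Camera axes: x right, y down, z forward; pixel columns grow to the right and rows downward; lengths in m; the calibration is good to about 2 mm. A picture is of the moment at which its call begins. There is no depth.
A pose or a line that the arm cannot do raises bot.MotionError and nothing moves.
- bot.job_done(): hands the job in, once; it reports no verdict.
Readings, each from a call of its own:
- bot.current_clock(): time.
- bot.current_joints(): joint angles.
- bot.current_joint_vel(): joint speeds.
- bot.current_effort(): joint torques, N m.
- bot.current_ee_pos(): TCP position.
- bot.current_tool_rot(): TCP orientation.
- bot.current_contact_force(): force on the tool from outside, world axes, zero at the start.
- bot.current_ft_torque(): the same for the moment, N m.
- bot.current_opening(): opening from 0.0 (shut) to 1.0 (fully open).
Only numpy, scipy, OpenCV 4.12 (cv2) and the standard library are available. Lean on these libraries where they do the work, as an engineer would, in place of code of your own. Each camera call takes 0.05 s, during which the arm holds its last target.

### The job

Put the blue ballast ring away on the storage stand: take it by its upright grip, pass it over the top of the bent rod and guide it level down around the bend, keeping hold of it until it lies flat on the stand's base around the foot of the rod. Then let go and draw back; leave the orange ring where it is.

Things in the scene. Friction and masses are not known exactly. Their poses are not given: they have to be found in the camera images.
- blue_ring: Blue ballast ring, loose, 0.12 kg: flat ring 60 mm across, 10 mm thick, with a 34 mm hole; an 18 mm wide arm runs from its rim along its own -x to an upright grip. Origin: hole centre, on the underside; x points from grip to hole, z up. Grip: block centred 57 mm from the hole centre, 24 mm along x, 16 mm wide along y (pinch here), top 65 mm above the underside.
- blue_ring_grip (a point): Point inside the blue ring's grip, midway between its pinch faces, 17 mm below the grip's top and 48 mm above the ring's underside; axes as the ring's.
- orange_ring: Orange ballast ring, loose, same shape, size and axes as the blue one. Leave it alone.
- stand: Grey stand, fixed: base 120 x 120 mm, its top 12 mm above the worktop, with a bent steel rod 10 mm thick. Origin: on the worktop under the rod's foot, z up. In its frame, all at x = 0, the rod rises upright from y = 0 to z = 50 mm, leans to -y at 40 degrees from vertical until y = -40, z = 98 mm, then rises upright to its round tip at y = -40, z = 130 mm.
- rod_foot (a point): Centre of the rod's foot on the base's upper face, 12 mm above the worktop; axes as the stand's. A cone 18 mm across and 6 mm high surrounds the rod here. Turn the ring so that its grip is on the stand's -x side (ring and stand axes parallel): there the fingers clear the rod; on the side to which the rod leans they do not.
- rod_tip (a point): Top of the rod's round tip, 130 mm above the worktop, 40 mm along the stand's -y from the foot. A level ring passes the whole rod without tilting if its hole is moved sideways as the rod leans; on the leaning part it has about 6 mm of play each way.
There are look-alikes about, which are no part of the job. Several things have the shape of the blue_ring; the one meant has the colours described above.

How it is judged:
On the way:
1. The blue ring, still held by the fingers, is around the rod below its bend (contact force between the fingers and blue_ring above 0.3 N and horizontal distance between blue_ring and rod_foot below 0.016 m and z of blue_ring in the frame of rod_foot below 0.025 m), for 0.05 s.
At the end, for the whole second after the job is handed in: The blue ring rests around the foot of the rod, its hole centre within 16 mm of the rod's axis there, its underside less than 6 mm above the base, level within 10 degrees, at rest and released, turned any way round (horizontal distance between blue_ring and rod_foot below 0.016 m and z of blue_ring in the frame of rod_foot below 0.006 m and angle between blue_ring's own z axis and vertical below 0.175 rad and linear speed of blue_ring below 0.02 m/s and contact force between the fingers and blue_ring below 0.1 N); the robot touches nothing.
It fails at once if The orange ring is moved more than 40 mm (distance of orange_ring from where it was at the start of the episode above 0.04 m).
It also fails if it takes over 48 s, if anything falls off the work surface, if the arm or the gripper's body presses on something with over 40 N, if the wrist force passes 120 N, or if a joint passes its speed limit or range.

## Working session

There is one attempt and no reset: what is moved stays moved. The work goes in short steps, each a Python script; the robot and the scene stay as the last script left them, time stands still between calls to the robot, and variables do not carry over. Pictures are saved under pics/ and viewed, and the job is handed in when it is done.

```bash
mkdir -p pics; ls
python3 - <<'E'
from workcell import bot
import cv2,numpy as np
np.set_printoptions(precision=4,suppress=True)
for n in ["scene","top"]:
    d=bot.read_camera(n); cv2.imwrite(f"pics/{n}0.png",d["pixels"])
    print(n,d["fx"],d["cx"],d["cy"],d["R"].tolist(),d["t"])
print(bot.current_clock(),bot.current_tool_rot())
E
```

```text
pics
scene 364.9772283725384 315.0215803324553 201.3478095615222 [[-0.7925476294282535, -0.6098091827667499, -0.0010078199265583332], [-0.28294171188017153, 0.3691924405354754, -0.8852349572456891], [0.5401964853328588, -0.7013057125568052, -0.46514304764149506]] [0.4148 0.244  0.6518]
top 412.1355218837715 315.52346454530544 198.50429892566729 [[0.013285911800293057, -0.9998904251220528, -0.006528575409351714], [-0.9856164674041551, -0.011995597395285284, -0.168571304867955], [0.16847451952562337, 0.008674294920682857, -0.9856678410490217]] [0.0223 0.4987 0.8928]
0.1 [-2.6328  1.7118  0.0019]
```

View pics/scene0.png

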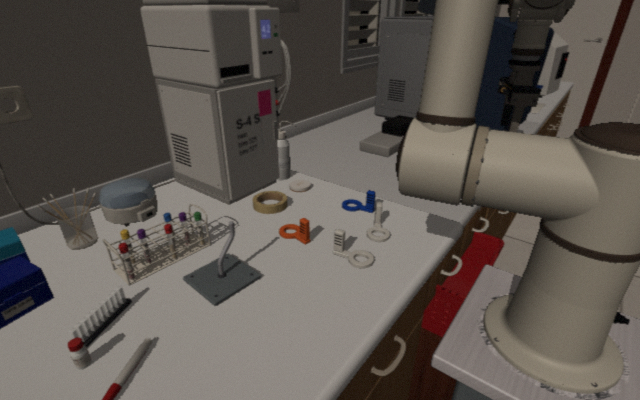

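View pics/top0.png

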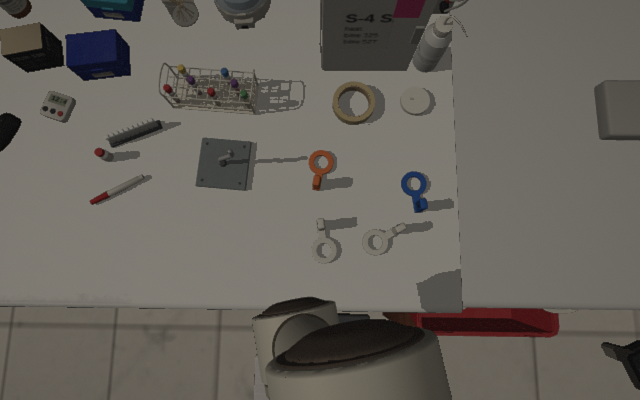

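Four ring-shaped things in the top view: the blue one at (414,184), the orange at (320,162), and whites at (324,250) and (375,242). Only the first is blue, so it fits. I'll confirm that in an enlarged crop and look at the stand too.

Run:
```python
import cv2,numpy as np
a=cv2.imread("pics/top0.png");s=cv2.imread("pics/scene0.png")
r=lambda i,x,y,w,h:cv2.resize(i[y:y+h,x:x+w],(400,300),interpolation=cv2.INTER_CUBIC)
cv2.imwrite("pics/crop0.png",np.vstack([np.hstack([r(a,380,160,80,60),r(a,185,130,80,60)]),np.hstack([r(s,330,180,80,60),r(s,172,210,100,75)])]))
```

```text
(no output)
```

View pics/crop0.png

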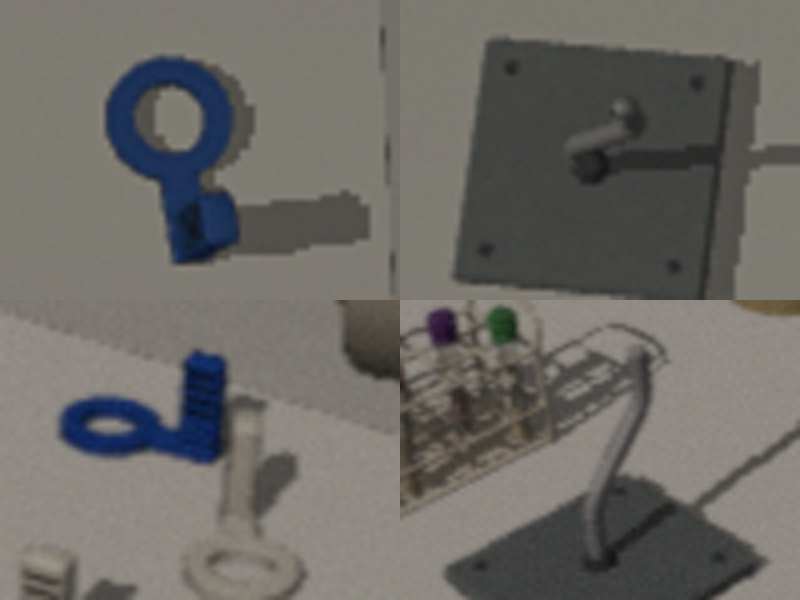

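The crop confirms a fully blue ring with an upright blue grip. The bent rod rises at (223,163) in the top view with its tip at (230,150). Now I'll measure both.

```bash
cat > h.py <<'E'
from workcell import bot
import cv2,numpy as np
from scipy.spatial.transform import Rotation as Ro
np.set_printoptions(precision=4,suppress=True)
def ray(d,p):
    p=np.atleast_2d(p).astype(float)
    v=np.c_[(p[:,0]-d["cx"])/d["fx"],(p[:,1]-d["cy"])/d["fy"],np.ones(len(p))]
    R=np.array(d["R"]);return -R.T@np.array(d["t"]),v@R
def plane(d,p,z):
    o,v=ray(d,p);return o+v*((z-o[2])/v[:,2])[:,None]
def proj(d,X):
    c=np.atleast_2d(X)@np.array(d["R"]).T+np.array(d["t"]);return np.c_[c[:,0]/c[:,2]*d["fx"]+d["cx"],c[:,1]/c[:,2]*d["fy"]+d["cy"]]
def tri(d1,p1,d2,p2):
    o1,v1=ray(d1,p1);o2,v2=ray(d2,p2);A=np.c_[v1[0],-v2[0]]
    k=np.linalg.lstsq(A,o2-o1,rcond=None)[0];a=o1+k[0]*v1[0];b=o2+k[1]*v2[0]
    return (a+b)/2,np.linalg.norm(a-b)
def bluemask(im,roi=None):
    h=cv2.cvtColor(im,cv2.COLOR_BGR2HSV);m=cv2.inRange(h,(105,120,40),(130,255,255))
    if roi:
        k=np.zeros_like(m);x,y,w,hh=roi;k[y:y+hh,x:x+w]=255;m&=k
    return m
def contours(m):
    return cv2.findContours(m,cv2.RETR_CCOMP,cv2.CHAIN_APPROX_NONE)
E
python3 - <<'E'
from h import *
T=bot.read_camera("top");S=bot.read_camera("scene")
for d,roi,n in ((T,(380,160,80,60),"top"),(S,(330,180,55,50),"scene")):
    m=bluemask(d["pixels"],roi);cs,hi=contours(m)
    for c,h in zip(cs,hi[0]):
        if cv2.contourArea(c)>20:
            P=plane(d,c[:,0,:],0.010 )
            x,y,w,hh=cv2.boundingRect(c)
            if h[3]>=0:
                # hole seen = intersection of top and bottom edge circles; mid height
                q=plane(d,c[:,0,:],0.005); (cx,cy),r=cv2.minEnclosingCircle(q[:,:2].astype(np.float32))
                print(n,"hole z5 mean",q.mean(0),"enc",cx,cy,r)
            else:
                print(n,"outer",x,y,w,hh)
                # outer ring circle: contour points farthest from grip, least squares circle at z=.01
                print(cv2.contourArea(c))
# stand
for d,roi,n in ((T,(190,130,70,65),"top"),(S,(175,245,95,60),"scene")):
    im=d["pixels"];x,y,w,h=roi;g=cv2.cvtColor(im,cv2.COLOR_BGR2GRAY)[y:y+h,x:x+w]
    t,m=cv2.threshold(cv2.GaussianBlur(g,(3,3),0),0,255,cv2.THRESH_BINARY_INV+cv2.THRESH_OTSU)
    m=cv2.morphologyEx(m,cv2.MORPH_OPEN,np.ones((9,9)))
    cs,_=cv2.findContours(m,cv2.RETR_EXTERNAL,cv2.CHAIN_APPROX_NONE);c=max(cs,key=cv2.contourArea)
    c=c+np.array([x,y]);P=plane(d,c[:,0,:],.012);print(n,t,cv2.minAreaRect((P[:,:2]*1000).astype(np.float32)))
print("tip",tri(T,(230,150),S,(232,221.5)))
print("foot",plane(T,(223,163),.012),plane(S,(172+198/4,210+262/4),.012))
E
```

```text
top outer 402 172 26 40
587.5
top hole z5 mean [ 0.5442 -0.2033  0.005 ] enc 0.5442531704902649 -0.20290419459342957 0.02028137631714344
scene outer 343 191 32 21
302.0
scene hole z5 mean [ 0.5447 -0.206   0.005 ] enc 0.5449411869049072 -0.20620110630989075 0.018292684108018875
top 94.0 ((585.19677734375, 242.7930908203125), (133.77452087402344, 120.96891784667969), 85.57038116455078)
scene 100.0 ((580.8126831054688, 247.1072235107422), (132.1373748779297, 128.74671936035156), 85.44354248046875)
tip (array([0.5836, 0.208 , 0.1289]), np.float64(0.002969686510731489))
foot [[0.5867 0.2505 0.012 ]] [[0.5857 0.2499 0.012 ]]
```

Run:
```python
from h import *
T=bot.read_camera("top");S=bot.read_camera("scene")
print("griptop",tri(T,(424.4,204.4),S,(371,192)))
for d,u in ((T,(424.4,204.4)),(S,(371,192))): print(plane(d,u,.065))
# tool down; jaw x along ring y
def down(psi): # psi ring yaw; tool x = ring +y, or -y
    return [ (Ro.from_euler('z',psi+k)*Ro.from_matrix(np.array([[0,1,0],[1,0,0],[0,0,-1.]]))).as_rotvec() for k in (0,np.pi)]
hole=np.array([.5444,-.2045]);g=tri(T,(424.4,204.4),S,(371,192))[0][:2];v=hole-g;psi=np.arctan2(v[1],v[0]);print(np.linalg.norm(v),np.degrees(psi))
sp=-np.radians(4.3);c=np.array([.586,.25])-.057*np.array([np.cos(sp),np.sin(sp)])
for i in (0,1):
    print(bot.inverse_kinematics([*g,.029],down(psi)[i]),bot.inverse_kinematics([*c,.041],down(sp)[i]))
print(Ro.from_rotvec(bot.current_tool_rot()).as_matrix())
```

```text
griptop (array([ 0.4854, -0.2122,  0.0619]), np.float64(0.0015957302248065276))
[[ 0.4842 -0.2117  0.065 ]]
[[ 0.4831 -0.2062  0.065 ]]
0.059466593775459486 7.408554860919761
[-0.6404  0.2314  1.8566 -0.      1.0536 -2.3405] [ 0.2423  0.3465  1.685   0.      1.1101 -1.2535]
[-0.6404  0.2314  1.8566 -0.      1.0536  0.8011] [0.2423 0.3465 1.685  0.     1.1101 1.8881]
[[ 0.4057 -0.914  -0.0001]
 [-0.914  -0.4057  0.0007]
 [-0.0007 -0.0002 -1.    ]]
```

```bash
cat >> h.py <<'E'
def down(psi): # tool x = -(ring y)
    return (Ro.from_euler('z',psi+np.pi)*Ro.from_matrix(np.array([[0,1,0],[1,0,0],[0,0,-1.]]))).as_rotvec()
E
python3 - <<'E'
from h import *
bot.goto([.487,-.211,.19],down(np.radians(7.4)))
W=bot.read_camera("wrist");cv2.imwrite("pics/wrist1.png",W["pixels"])
im=W["pixels"];m=bluemask(im);cs,hi=contours(m)
for c,h in zip(cs,hi[0]):
    if cv2.contourArea(c)>80: print(cv2.boundingRect(c),cv2.contourArea(c),h[3])
    if h[3]>=0 and cv2.contourArea(c)>80:
        for z in(0,.01): print(plane(W,cv2.minEnclosingCircle(c)[0],z),plane(W,c[:,0],z).mean(0))
print(bot.current_ee_pos(),bot.current_clock(),-np.array(W["R"]).T@W["t"])
E
```

```text
(290, 96, 54, 103) 2956.5 -1
(300, 107, 34, 34) 827.5 0
[[ 0.5429 -0.204   0.    ]] [ 0.5428 -0.204   0.    ]
[[ 0.5436 -0.204   0.01  ]] [ 0.5435 -0.204   0.01  ]
[ 0.4867 -0.212   0.19  ] 1.85 [ 0.5668 -0.2025  0.3844]
```

View pics/wrist1.png

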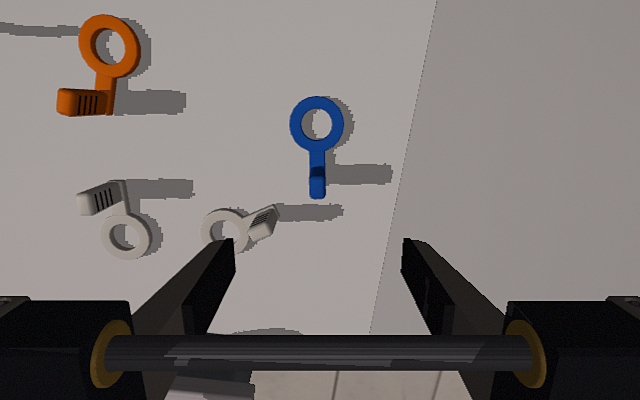

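Run:
```python
from h import *
W=bot.read_camera("wrist");m=bluemask(W["pixels"])
def mid(r0,r1): 
    return np.array([[np.mean(np.where(m[r,280:350])[0])+280.,r] for r in range(r0,r1)])
h=plane(W,(317,124),.01)[0]
print(mid(153,165)[:,0],mid(170,198)[:,0])
cs,_=contours(m);c=[plane(W,x[:,0],.005) .mean(0) for x in cs if 600<cv2.contourArea(x)<1200][0]
a=plane(W,mid(154,165),.01)
ft=plane(W,mid(190,196),.065)
for q in (a,ft):
    v=c-q; print(np.degrees(np.arctan2(v[:,1],v[:,0])),np.linalg.norm(v[:,:2],axis=1))
print("hole",c,"whitegrip top",plane(W,[(262,226),(248,218),(272,206)],.065)[:,:2],bot.current_opening())
```

```text
[316.5 316.5 316.5 316.5 316.5 316.5 317.  317.  317.  317.  317.  317. ] [317.  317.  316.5 316.5 316.5 316.5 316.5 316.5 316.5 316.5 317.  317.
 317.  317.  317.  317.  317.  317.  317.  317.  317.  317.  317.  317.
 317.  317.  316.5 317. ]
[8.2192 8.1865 8.1557 8.1269 8.0998 8.9186 8.8708 8.8257 8.7829 8.7424
 8.7039] [0.0322 0.0333 0.0344 0.0355 0.0366 0.0378 0.0389 0.04   0.0411 0.0422
 0.0434]
[8.4195 8.4001 8.3812 8.363  8.3453 8.3282] [0.0591 0.0601 0.0611 0.0621 0.0631 0.0641]
hole [ 0.5429 -0.2039  0.005 ] whitegrip top [[ 0.4403 -0.1624]
 [ 0.4471 -0.1478]
 [ 0.4626 -0.1705]] 1.0033602982402396
```

Run:
```python
from h import *
bot.set_gripper(.42,20)
r=down(np.radians(8.4))
p=np.array([.5435,-.2042])-.057*np.array([np.cos(np.radians(8.4)),np.sin(np.radians(8.4))])
bot.line_to([*p,.10],r,max_speed=.12)
S=bot.read_camera("scene");W=bot.read_camera("wrist")
f=lambda d,x,y:cv2.resize(d["pixels"][y:y+150,x:x+200],(400,300))
cv2.imwrite("pics/pre.png",np.hstack([f(S,280,120),cv2.resize(W["pixels"],(400,300))]))
print(bot.current_ee_pos(),p,bot.current_opening(),bot.current_contact_force(),bot.current_clock())
```

```text
[ 0.4879 -0.2131  0.1012] [ 0.4871 -0.2125] 0.4221047068808146 [-0.6233  0.0109  1.4047] 3.8
```

View pics/pre.png

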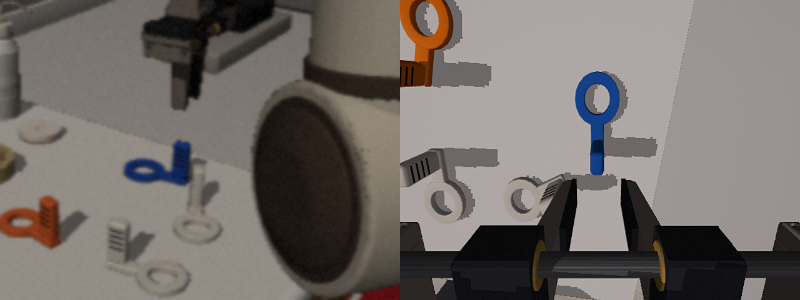

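The open fingers straddle the blue grip (597,160 in the right panel), clear of the white look-alike. I'll go down, grip and lift.

Run:
```python
from h import *
p=[.4871,-.2125]
bot.line_to([*p,.0295],max_speed=.1)
print(bot.current_ee_pos(),bot.current_contact_force())
bot.set_gripper(0.,30); print(bot.current_opening(),bot.current_contact_force())
bot.line_to([*p,.19],max_speed=.15)
S=bot.read_camera("scene");W=bot.read_camera("wrist")
f=lambda d,x,y:cv2.resize(d["pixels"][y:y+150,x:x+200],(400,300))
cv2.imwrite("pics/lift.png",np.hstack([f(S,280,80),cv2.resize(W["pixels"],(400,300))]))
print(bot.current_opening(),bot.current_contact_force(),bot.current_ee_pos(),bot.current_clock())
```

```text
[ 0.4876 -0.2129  0.0301] [-0.3094 -0.7283  0.5671]
0.17215122635078206 [-1.1499  0.818   4.0416]
0.16910128497781346 [-0.2918  0.0597 -2.2691] [ 0.4864 -0.2121  0.1887] 6.4417
```

View pics/lift.png

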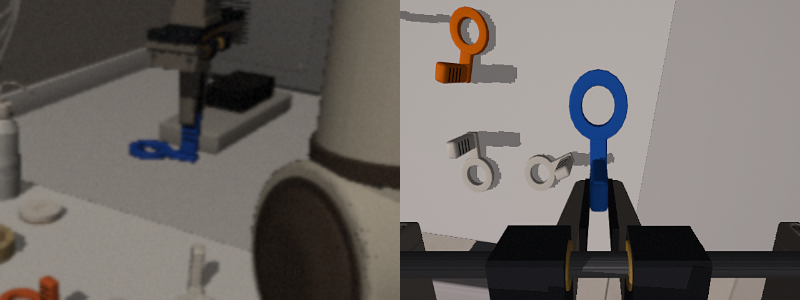

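```bash
cat >> h.py <<'E'
def holepos(W,z):
    cs,hi=contours(bluemask(W["pixels"]))
    k=[c for c,h in zip(cs,hi[0]) if h[3]>=0 and cv2.contourArea(c)>300]
    c=max(k,key=cv2.contourArea)
    return plane(W,c[:,0],z).mean(0),cv2.minEnclosingCircle(c)
SP=np.radians(-4.3); FOOT=np.array([.586,.250])
def stand(x,y):
    return FOOT+np.array([np.cos(SP)*x-np.sin(SP)*y,np.sin(SP)*x+np.cos(SP)*y])
E
python3 - <<'E'
from h import *
def inhand():
    W=bot.read_camera("wrist");p=bot.current_ee_pos();R=Ro.from_rotvec(bot.current_tool_rot())
    h,e=holepos(W,p[2]-.025);return R.inv().apply(h-p),h,e,W
o,h,e,W=inhand();print("hole in tool",o,e)
r=down(SP)
t=stand(-.057,-.040)
bot.line_to([.487,-.212,.215]); bot.goto([*t,.215],r)
o,h,e,W=inhand();print("hole in tool",o,e,h,"want",stand(0,-.04))
print(bot.current_ee_pos(),t,bot.current_clock())
T=bot.read_camera("top");S=bot.read_camera("scene")
f=lambda d,x,y:cv2.resize(d["pixels"][y:y+150,x:x+200],(400,300))
cv2.imwrite("pics/over.png",np.vstack([np.hstack([f(S,150,120),f(T,140,90)]),np.hstack([cv2.resize(W["pixels"],(400,300)),f(W,220,60)])]))
E
```

```text
hole in tool [ 0.0001 -0.0558  0.0249] ((316.5569763183594, 140.32911682128906), 28.01006507873535)
hole in tool [ 0.0002 -0.0568  0.025 ] ((316.85089111328125, 140.04385375976562), 27.358474731445312) [0.5831 0.2088 0.1899] want [0.583  0.2101]
[0.5265 0.2134 0.2149] [0.5262 0.2144] 8.4333
```

View pics/over.png

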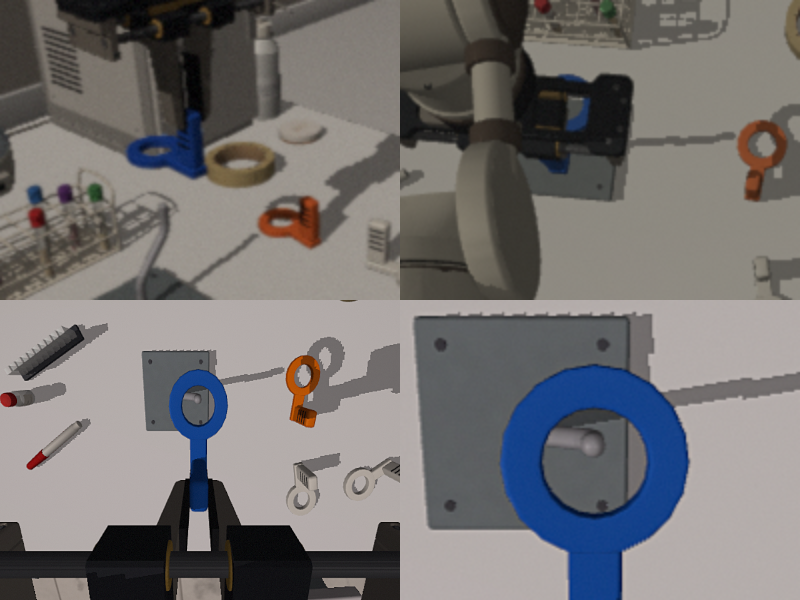

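The ring is held level above the rod. In the wrist view the tip shows through the hole at about (316,130). I'll refine the tip and stand positions from the same picture.

Run:
```python
from h import *
W=bot.read_camera("wrist")
print("tip",plane(W,(316,130.5),.125))
b=np.array([(440,344),(602,345),(449,505),(602,506)],float); b=np.c_[220+(b[:,0]-400)/2,60+(b[:,1]-300)/2]
P=plane(W,b,.012)[:,:2];print(P)
print("centre",P.mean(0))
v=P[0]-P[1];print("yaw",np.degrees(np.arctan2(v[1],v[0]))-90, np.linalg.norm(v),np.linalg.norm(P[0]-P[2]))
print(proj(W,[[*stand(0,-.04),.125],[*stand(0,0),.012]]))
e=np.array([(414,317),(632,317),(429,528)],float);e=np.c_[220+(e[:,0]-400)/2,60+(e[:,1]-300)/2];Q=plane(W,e,.012)[:,:2];print("outer",Q, "centre",(Q[1]+Q[2])/2)
```

```text
tip [[0.5841 0.2093 0.125 ]]
[[0.6341 0.2904]
 [0.6266 0.2009]
 [0.5445 0.2979]
 [0.5369 0.2076]]
centre [0.5855 0.2492]
yaw -4.750105029562661 0.0897764965339839 0.08994712789020166
[[315.1418 131.9031]
 [280.9425 123.457 ]]
outer [[0.649  0.3026]
 [0.6398 0.1835]
 [0.5316 0.3118]] centre [0.5857 0.2476]
```

```bash
sed -i 's/^SP=.*/SP=np.radians(-4.75); FOOT=np.array([.5860,.2493])/' h.py
cat >> h.py <<'E'
def axis_y(z): return float(np.interp(z,[.05,.098],[0,-.04]))
def at(zm): # TCP for ring mid height zm
    return [*stand(-.057,axis_y(zm)),zm+.025]
E
python3 - <<'E'
from h import *
bot.line_to(at(.19),down(SP),max_speed=.08); bot.hold(.2)
f0=np.array(bot.current_contact_force());print(f0)
for z in (.15,.125,.11,.098):
    bot.line_to(at(z),max_speed=.06);f=np.array(bot.current_contact_force())-f0
    print(z,f,np.array(bot.current_ee_pos())-at(z))
    if np.linalg.norm(f)>4: print("STOP");break
W=bot.read_camera("wrist");T=bot.read_camera("scene")
f=lambda d,x,y:cv2.resize(d["pixels"][y:y+150,x:x+200],(400,300))
cv2.imwrite("pics/on.png",np.hstack([f(T,150,150),f(W,220,60)]))
print(bot.current_clock(),bot.current_opening())
E
```

```text
[ 0.548  -0.3365 -1.5576]
0.15 [0.1929 0.2034 0.4866] [0.0003 0.0001 0.0003]
0.125 [-0.6376  0.2781 -0.5446] [-0.0002 -0.     -0.0003]
0.11 [0.0259 0.3933 0.786 ] [-0.0005 -0.0001 -0.0007]
0.098 [-0.5496  0.2035 -0.0523] [-0.0005 -0.0001 -0.0007]
11.2667 0.16704256638641066
```

View pics/on.png

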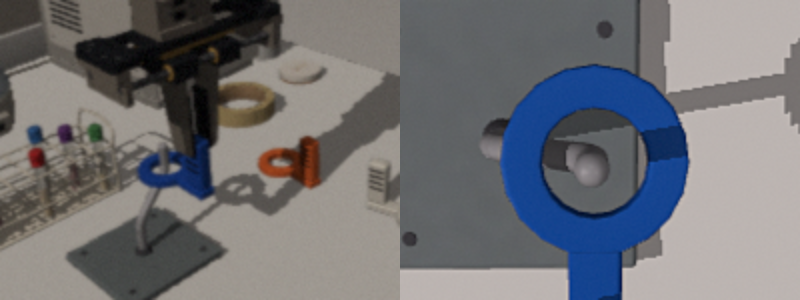

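The ring is around the upper rod, free of contact and well centred: the rod is at (592,165) in a hole centred at (597,160). Next I'll follow the lean and then go straight down.

Run:
```python
from h import *
f0=np.array([.55,-.34,-1.56])
for z in (.092,.086,.08,.074,.068,.062,.056,.05,.044,.036,.028):
    bot.line_to(at(z),max_speed=.04);f=np.array(bot.current_contact_force())-f0
    print(z,f,np.array(bot.current_ee_pos())-at(z))
    if np.linalg.norm(f)>4: print("STOP");break
W=bot.read_camera("wrist");T=bot.read_camera("scene")
f=lambda d,x,y:cv2.resize(d["pixels"][y:y+150,x:x+200],(400,300))
cv2.imwrite("pics/low.png",np.hstack([f(T,150,150),f(W,220,60)]))
print(bot.current_clock(),bot.current_opening())
```

```text
0.092 [ 0.0619 -0.0872  0.2656] [-0.0003  0.0002 -0.0003]
0.086 [-0.6512  0.3031 -0.6783] [-0.0003  0.0001 -0.0004]
0.08 [0.3705 0.6202 0.0402] [-0.0003  0.0001 -0.0004]
0.074 [-0.5702  0.4055  0.7523] [-0.0003  0.0001 -0.0004]
0.068 [-1.7471  0.094   0.0251] [-0.0003  0.0001 -0.0004]
0.062 [-0.6405  1.1092  0.1314] [-0.0003  0.0001 -0.0004]
0.056 [-0.618   0.592   0.5486] [-0.0003  0.0001 -0.0004]
0.05 [-0.7518  0.7191  0.1964] [-0.0003  0.0001 -0.0004]
0.044 [-1.3659  0.2985  0.0473] [-0.0004 -0.0002 -0.0005]
0.036 [-0.9993  0.326  -0.1246] [-0.0004 -0.0001 -0.0005]
0.028 [-0.4914  0.4659  0.1836] [-0.0004 -0.0001 -0.0005]
15.1 0.16719081809675526
```

View pics/low.png

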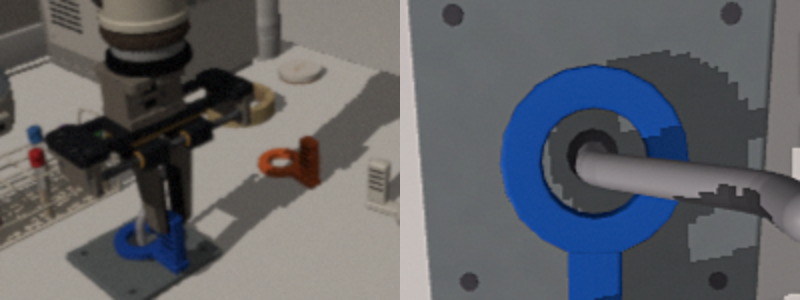

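The ring is below the bend and the foot cone (593,155) is centred in the hole. I'll step down until it touches the base.

Run:
```python
from h import *
bot.hold(.2);b=bot.current_contact_force()[2]
for z in (.024,.021,.019,.0175,.0165,.0155,.0145):
    bot.line_to(at(z),max_speed=.03);bot.hold(.1);f=bot.current_contact_force()
    print(z,np.array(f),np.array(bot.current_ee_pos())-at(z))
    if f[2]-b>2.5: print("touch");break
bot.hold(.2)
W=bot.read_camera("wrist");T=bot.read_camera("scene")
f=lambda d,x,y:cv2.resize(d["pixels"][y:y+150,x:x+200],(400,300))
cv2.imwrite("pics/down.png",np.hstack([f(T,150,150),f(W,220,60)]))
print(bot.current_clock(),bot.current_opening(),bot.current_ee_pos())
```

```text
0.024 [ 0.3709 -0.9051 -1.704 ] [-0.     -0.     -0.0001]
0.021 [ 0.5192 -0.5134 -0.6947] [-0.  0. -0.]
0.019 [ 0.2741  0.2649 -2.2236] [-0. -0. -0.]
0.0175 [-0.8421  0.5712 -2.1886] [-0.  0. -0.]
0.0165 [-1.3217  0.4653  2.3397] [0.0003 0.0002 0.0004]
touch
17.3833 0.17117216515339062 [0.5295 0.2542 0.0419]
```

View pics/down.png

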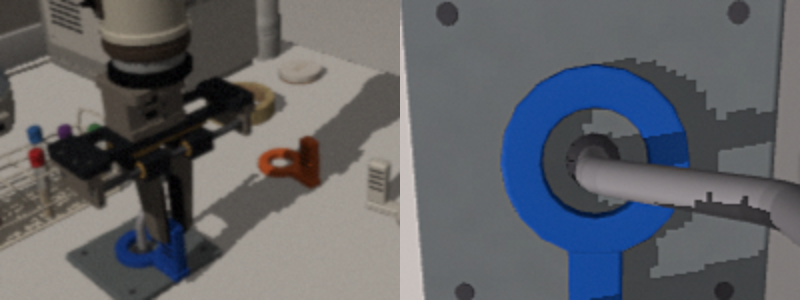

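Contact came at the expected height (TCP 0.042) with the ring centred. I'll release and draw straight up.

Run:
```python
from h import *
bot.set_gripper(.45);bot.hold(.2)
p=bot.current_ee_pos();bot.line_to([p[0],p[1],.12],max_speed=.1)
bot.line_to([p[0]-.06,p[1],.20],max_speed=.15)
bot.hold(.4)
W=bot.read_camera("wrist");T=bot.read_camera("scene")
h,e=holepos(T,.017) if 0 else (None,None)
m=bluemask(W["pixels"]);pts=np.argwhere(m);print("blue bbox",cv2.boundingRect(m))
f=lambda d,x,y:cv2.resize(d["pixels"][y:y+150,x:x+200],(400,300))
cv2.imwrite("pics/end.png",np.hstack([f(T,150,150),cv2.resize(W["pixels"],(400,300))]))
print(bot.current_clock(),bot.current_opening(),bot.current_contact_force())
c=max(contours(m)[0],key=cv2.contourArea)[:,0]
Q=plane(W,c,.022)[:,:2]
# outer rim points on the side away from the grip, algebraic circle (least squares)
s=Q[(Q-FOOT)@np.array([np.cos(SP),np.sin(SP)])>.0]
A=np.c_[2*s,np.ones(len(s))];x=np.linalg.lstsq(A,(s**2).sum(1),rcond=None)[0]
print("ring centre",x[:2],"r",np.sqrt(x[2]+x[:2]@x[:2]),"off foot",x[:2]-FOOT)
```

```text
blue bbox (283, 34, 59, 104)
20.3833 0.4492863337545422 [ 0.1836 -0.4033 -1.095 ]
ring centre [0.5929 0.249 ] r 0.021306893118287352 off foot [ 0.0069 -0.0003]
```

View pics/end.png

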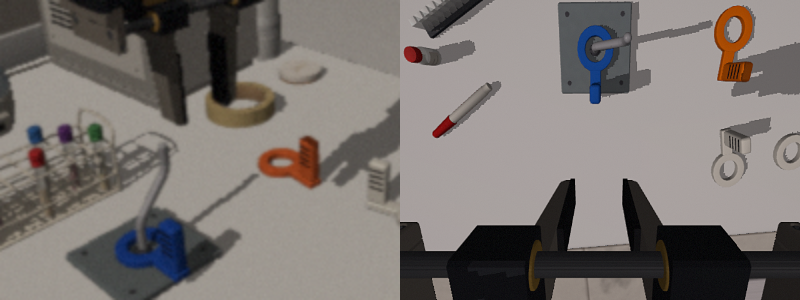

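The ring lies flat around the foot and the fingers are clear. The circle fit gave a radius of 21 mm instead of 30, because the rod crosses the rim in view and spoils the contour. I'll redo it on the convex hull.

Run:
```python
from h import *
u=np.array([np.cos(SP),np.sin(SP)])
W=bot.read_camera("wrist");m=bluemask(W["pixels"]);c=np.vstack([k for k in contours(m)[0] if cv2.contourArea(k)>10])
Q=plane(W,cv2.convexHull(c)[:,0],.022)[:,:2]
s=Q[(Q-FOOT)@u>-.005]
A=np.c_[2*s,np.ones(len(s))];x=np.linalg.lstsq(A,(s**2).sum(1),rcond=None)[0]
print("ring centre",x[:2],"r",np.sqrt(x[2]+x[:2]@x[:2]),"off foot",x[:2]-FOOT)
S=bot.read_camera("scene")
f=lambda d,x,y,w,h:cv2.resize(d["pixels"][y:y+h,x:x+w],(400,300),interpolation=cv2.INTER_CUBIC)
cv2.imwrite("pics/end2.png",np.hstack([f(S,180,230,80,60),f(W,250,10,140,105)]))
```

```text
ring centre [0.5854 0.2488] r 0.029581737744681633 off foot [-0.0006 -0.0005]
```

View pics/end2.png

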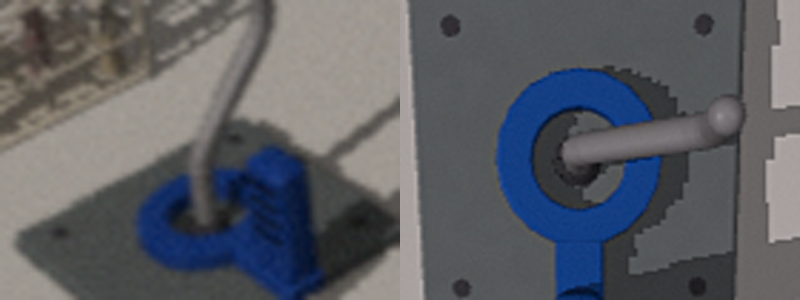

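The ring lies flat and the foot is centred in its hole: (205,215) on the left, (578,160) on the right. I'll hand the job in.

```bash
python3 -c "
from workcell import bot
print(bot.current_clock()); bot.job_done()"
```

```text
20.4833
the job is handed in; nothing more can be done
```

The blue ring is on the stand, lying flat on the base around the foot of the rod. I released it, drew the gripper back and handed the job in at 20.5 s; no verdict was reported.

- **On the way down:** I held the ring by its grip, kept it level and followed the rod's lean. Readings changed by less than 2 N until the ring touched the base at the expected height, with the fingers still closed on it.
- **Final checks:** the last pictures show the ring flat around the foot and the fingers well clear. Its centre measured about 1 mm from my estimate of the foot, with a fitted radius of 29.6 mm against the true 30 mm.
- **Orange ring:** I did not touch it, and it looks unmoved in the pictures, though I did not measure it.
- **Failed check:** my first centre fit gave a 21 mm radius and a 7 mm offset, because the rod crosses the ring's edge in the image. I discarded it and refitted on the ring's outer outline. The camera views otherwise agreed to within about 2–3 mm.

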